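Hold the magnifier over the finds

TASK

Take the cover off the specimen tray by its bar grip and set it down, right way up, in the middle of the rubber mat on top of the slide cabinet. Then pick the rectangular magnifier off its rest by the handle, carry it over the cabinet and hold it over the open tray with the lens frame level and squarely in line with the tray, centred on it and about 20 mm above its rim, without ever touching the tray with it. Finish while holding it there, not letting go, and leave the other things on the bench where they are.

Things in the scene. Friction and masses are not known exactly. Their poses are not given: they have to be found in the camera images.
- tray: Fixed white open rectangular specimen tray, 110 x 62 mm and 18 mm high, walls 4 mm, with small brown finds inside; it stands on the bench on one side of the slide cabinet (left or right varies). Its origin is the centre of its underside. Its x axis runs along the long side, z is up.
- tray_rim (a point): Centre of the tray's mouth, level with its rim, 18 mm above the bench; axes as the tray's.
- cover: Loose grey cover on the tray, 90 g: plate 114 x 66 x 5 mm over a plug 94 x 46 x 4 mm that sits in the tray with 4 mm play each side; on top a black bar grip 50 mm long (x), 14 wide (y), 22 high, from 9 to 31 mm above the origin. Origin: centre of the plug's underside, 14 mm above the bench while on the tray; x along the long side (as the tray's), z up.
- cabinet: Fixed low grey slide cabinet that stands between tray and rest, 340 mm (its x, pointing away from the robot) x 160 mm (y), 90 mm high at the mat, with one closed tub standing on the far half. Its origin is the centre of its underside. 
- mat (a point): Centre of the top face of the dark rubber mat, 150 x 140 mm, on the near half of the cabinet's top, 90 mm above the bench; x and y as the cabinet's. The cover is to lie here.
- rest: Fixed magnifier rest, on the other side of the cabinet from the tray: aluminium base 210 x 50 x 5 mm with two rubber cross bars, 12 mm wide, tops 30 mm above the bench, at x = +20 and -155 mm; the handle is free between them. Origin on the bench below the middle of the lens, x as the magnifier's.
- magnifier: Loose black magnifier, 120 g, flat on its rest: lens frame 110 (x) x 62 (y) x 12 mm; straight handle 20 wide, 18 thick, along -x from x = -55 to -165 mm (towards the robot), grip it near x = -100; centre of mass x = -70. Flat underside, frame and handle, at z = 0. Origin: centre of the frame's underside, 30 mm above the bench at the start. Over the tray the handle may point to its -x or +x.
- tub_a: Bystander: closed clear tub with white lid, 100 x 80 x 45 mm, standing on the far half of the cabinet (its lid 133 mm above the bench). Its origin is the centre of its underside. 
- tub_b: Bystander: closed clear tub with white lid, 100 x 80 x 45 mm, on the bench. Its origin is the centre of its underside. 
- tub_c: Bystander: closed clear tub with white lid, 100 x 80 x 45 mm, on the bench. Its origin is the centre of its underside. 
- spray_bottle: Bystander: white spray bottle, 54 mm across, 156 mm high. Its origin is the centre of its underside. 
- dish: Bystander: covered round glass dish, 94 mm across, 16 mm high, near the robot. Its origin is the centre of its underside. 
- pen_cup: Bystander: grey cup, 76 mm across, 90 mm high, pens up to 155 mm. Its origin is the centre of its underside. 
- jar: Bystander: small jar, 44 mm across, 60 mm high. Its origin is the centre of its underside. 
- brush: Bystander: brush, 160 mm long, lying near the robot.
Things that resemble listed ones, but are neither listed nor needed, are in the scene too. What is shaped like the cover but green or purple is not meant.

How it is judged:
By the outcome, as a careful person would: the job done as asked, in the order asked, and still so for the second after the job is handed in, while the arm keeps its last pose, push and grip.
It also fails if it takes over 61 s, if anything falls off the work surface, if the arm or the gripper's body presses on something with over 40 N, if the wrist force passes 120 N, or if a joint passes its speed limit or range.

ROBOT

A 6-joint arm with a two-finger parallel gripper is mounted at the origin on the work surface. World frame = base frame: x ahead of the robot, y to its left, z up, the work surface at z = 0. Lengths are in m, angles in rad, forces in N, time in s.
With the tool pointing down it reaches from about 0.3 to 1 m from the base axis. Payload 5.1 kg.
Tool frame: the origin (TCP) lies on the centre line of the jaws, within the pads' length; the fingertips stand arm.nose_length ahead of it and the grasp point (between the pads) lies 3 mm ahead of it (arm.nose_length is the distance from the TCP to the fingertips, in m); z points along the fingers, y is the line along which they close (so a half turn about z gives the same grasp; the last joint's range is limited). The gripper opens to 95 mm and grips with 3 to 60 N. Pads are 20 mm wide; open, the fingers measure 119 mm over their backs; the gripper's body (75 mm by 180 mm) begins 59 mm behind the grasp point.
Start: joints at [1.114, 0.124, 1.65, -0, 1.367, -0.083], TCP at [0.237, 0.605, 0.237] pointing down, gripper open.
Joint ranges: [-2.61, 2.61], [-1.02, 2.33], [0.03, 2.71], [-1.35, 4.49], [0.32, 2.68], [-2.91, 2.91]. Speed limits (rad/s): [2.57, 2.57, 3.14, 3.14, 3.14, 3.14].

INTERFACE

Orientations are given as a rotation vector (axis times angle).
In Python, from plant import get_state, cams, job, spotter, arm gives the robot as it stands.
- The arm moves only by the shell command python3 -m handwheel 'ROWS' [FORCE]. ROWS is JSON, a list of rows, each a list of 7 numbers: the shift along the tool's x, y, z in units of 30 mm (1.0 is 30 mm), then the turn, a rotation vector about the tool's x, y, z in units of 8 degrees (1.0 is 8 degrees), then the opening, from 0 (shut) to 1 (fully open). A call has 1 to 12 rows; each row is the pose to reach, as a shift and turn from the pose commanded when the call began, along the tool's axes at that moment; what a row does not reach only later rows make up. A row lasts 1/10 s, in which the tool goes at most 50 mm and 8.59 degrees, less where a joint would pass 70% of its speed; a pose out of reach is approached as far as the arm can. A call with a gripper value outside its range is refused whole. The fingers move at their own pace and stop on an object; FORCE is the grip in N (left out, the last holds). Time passes only in rows, so rows that repeat a pose let the fingers close. It gives the time, the measured TCP pose, the force, the opening and the grip force at its end, in the units of the state.
- get_state(): the state, without advancing time (a new reading comes with each control period).
- cams.get_image(name): name is "side" or "top" or "wrist"; returns a dict with "frame" (384x512x3 uint8, blue, green, red), "range_z" (384x512 float32, m along the optical axis (not along the pixel's ray), 0 where there is no reading), "camera_matrix" (3x3 intrinsics, pixels), "k1" (the pictures are not rectified: a ray, as slopes to the right and down, at radius r is drawn at 1 + k1 r^2 times it, then the intrinsics apply), "xyz" and "attitude" of the camera in the world; the wrist camera has in their place "hand_eye" (4x4, takes a point from camera to tool coordinates, whose origin is the TCP and whose axes are the flange's). Camera axes: x right, y down, z forward; pixel columns grow to the right and rows downward; lengths in m; the calibration is good to about 2 mm. A picture is of the moment at which its call begins: read the wrist's pose just before it.
- job.job_done(): hands the job in; it is judged then, once.
Trained networks look in the newest picture that a camera, given by its name, has taken for a name from the list of things; names that differ only in an ending like _2 or _b are one class to them, and where a whole thing is asked for, a point or a joint stands for the part that bears it (a point fixed in the world has none). Each returns a list of dicts, best first, with "confidence" (0 to 1); they miss things now and then, are a little off and sometimes report something else, mostly with a low value. They report only what shows in the picture. A call takes as long as a camera call. They do not tell look-alikes from the thing itself.
- spotter.find_in(camera, label): "bbox" ([left, top, right, bottom] in pixels, round what is visible of it).
- spotter.mark_of(camera, label): "xy" ([column, row] in pixels: a listed point, or the origin of a listed thing).
The state is a dict: "time_s": time; "q": joint angles; "qvel": joint speeds; "effort": joint torques, N m; "eef_pos": TCP position; "tool_rot": TCP orientation; "force": force on the tool from outside, world axes, zero at the start; "ft_torque": the same for the moment, N m; "grip_width": opening from 0.0 (shut) to 1.0 (fully open); "gripper_force": force on a finger pad.
Only numpy, scipy, OpenCV 4.12 (cv2) and the standard library are available. Lean on these libraries where they do the work, as an engineer would, in place of code of your own. Each camera call takes 0.05 s, during which the arm holds its last target. There are 200 camera calls.

## Working session

There is one attempt and no reset: what is moved stays moved. The work goes in short steps, Python scripts to look and compute and a shell command to move; the robot and the scene stay as the last step left them, time stands still between calls to the robot, and variables do not carry over. Pictures are saved under pics/ and viewed, at most 10 in all, crops included, and the job is handed in when it is done.

```bash
ls; mkdir -p pics
cat > h.py <<'E'
import numpy as np, cv2
from scipy.spatial.transform import Rotation as R
from plant import get_state, cams, job, spotter, arm
def grab(n):
    s=get_state(); d=cams.get_image(n)
    if 'hand_eye' in d:
        T=np.eye(4);T[:3,:3]=R.from_rotvec(s['tool_rot']).as_matrix();T[:3,3]=s['eef_pos']
        d['T']=T@np.array(d['hand_eye'])
    else:
        T=np.eye(4);a=np.array(d['attitude'],float)
        T[:3,:3]=a if a.shape==(3,3) else R.from_rotvec(a).as_matrix();T[:3,3]=d['xyz'];d['T']=T
    return d
def slopes(d,uv):
    K=np.array(d['camera_matrix']);return cv2.undistortPoints(np.array(uv,float).reshape(-1,1,2),K,np.array([d['k1'],0,0,0,0.])).reshape(-1,2)
def ray(d,uv):
    s=slopes(d,uv);v=np.c_[s,np.ones(len(s))]@d['T'][:3,:3].T;return d['T'][:3,3],v
def at_z(d,uv,z):
    o,v=ray(d,uv);return o+v*((z-o[2])/v[:,2])[:,None]
def cloud(d):
    h,w=d['range_z'].shape;uv=np.stack(np.meshgrid(np.arange(w),np.arange(h)),-1).reshape(-1,2)
    s=slopes(d,uv);z=d['range_z'].reshape(-1,1)
    return ((np.c_[s,np.ones(len(s))]*z)@d['T'][:3,:3].T+d['T'][:3,3]).reshape(h,w,3)
E
python3 - <<'E'
from h import *
import pickle
s=get_state();print({k:np.round(v,3) for k,v in s.items()},arm.nose_length)
D={}
for n in ['top','side']:
    d=grab(n);D[n]=d;print(n,d.get('attitude'),d['xyz'],d['camera_matrix'],d['k1'])
    c=cloud(d)
    for l in ['tray','cover','cabinet','rest','magnifier','tub_a','spray_bottle','dish','pen_cup','jar','brush']:
        for r in spotter.find_in(n,l)[:4]:
            b=r['bbox'];u,v=int((b[0]+b[2])/2),int((b[1]+b[3])/2);print(l,round(r['confidence'],2),np.round(b),np.round(c[min(v,383),min(u,511)],3))
    for l in ['mat','tray_rim','cover','magnifier']:
        print('mark',l,[(round(r['confidence'],2),np.round(r['xy'],1)) for r in spotter.mark_of(n,l)[:3]])
pickle.dump(D,open('D.pkl','wb'))
im=np.vstack([cv2.resize(D['top']['frame'],(800,600))])
cv2.imwrite('pics/top.png',im);cv2.imwrite('pics/side.png',cv2.resize(D['side']['frame'],(800,600)))
E
```

```text
pics
{'time_s': np.float64(0.0), 'q': array([ 1.114,  0.124,  1.652, -0.   ,  1.367, -0.083]), 'qvel': array([-0.001, -0.001,  0.   ,  0.001, -0.003, -0.001]), 'effort': array([-1.0000e-03, -4.1760e+01, -3.5992e+01,  7.7000e-02,  4.9000e-02,
       -0.0000e+00]), 'eef_pos': array([0.237, 0.605, 0.235]), 'tool_rot': array([-5.840e-01, -3.086e+00,  3.000e-03]), 'force': array([-0.347,  0.139, -0.03 ]), 'ft_torque': array([ 0.007, -0.035,  0.024]), 'gripper_force': np.float64(0.0), 'grip_width': np.float64(1.003)} 0.022
top [-1.9652507   2.25338701 -0.23747996] [0.20611181 0.01004861 1.58814922] [[489.96541913   0.         257.57298875]
 [  0.         489.96541913 190.46407768]
 [  0.           0.           1.        ]] -0.18042642371195242
cover 0.98 [107. 156. 140. 190.] [0.66  0.404 0.033]
cover 0.95 [120. 214. 161. 250.] [0.459 0.364 0.031]
cover 0.8 [155. 174. 183. 211.] [0.572 0.255 0.041]
cover 0.56 [102. 264. 136. 308.] [0.292 0.451 0.025]
cabinet 0.8 [212. 130. 276. 246.] [0.541 0.012 0.092]
rest 0.64 [316. 166. 340. 229.] [ 0.485 -0.253  0.043]
magnifier 0.95 [317. 154. 337. 2
[... 1704 characters left out ...]
6 [206. 167. 238. 197.] [0.643 0.021 0.134]
tub_a 0.61 [191. 153. 214. 174.] [ 0.762 -0.174  0.045]
spray_bottle 0.85 [220. 300. 242. 339.] [0.532 0.544 0.105]
dish 0.62 [301. 262. 327. 286.] [0.301 0.292 0.019]
dish 0.29 [239. 145. 293. 162.] [ 0.514 -0.271  0.043]
pen_cup 0.7 [276.  96. 290. 124.] [ 0.471 -0.522  0.095]
jar 0.82 [177. 247. 190. 271.] [0.727 0.307 0.049]
brush 0.67 [301. 152. 333. 167.] [ 0.308 -0.285  0.022]
mark mat [(0.95, array([272.3, 192.7]))]
mark tray_rim [(0.36, array([231.1, 329.5])), (0.24, array([253.2, 155. ]))]
mark cover [(0.91, array([314.2, 324. ])), (0.89, array([231.2, 256.3])), (0.74, array([196.3, 296. ]))]
mark magnifier [(0.65, array([255.2, 153.8]))]
```

View pics/top.png

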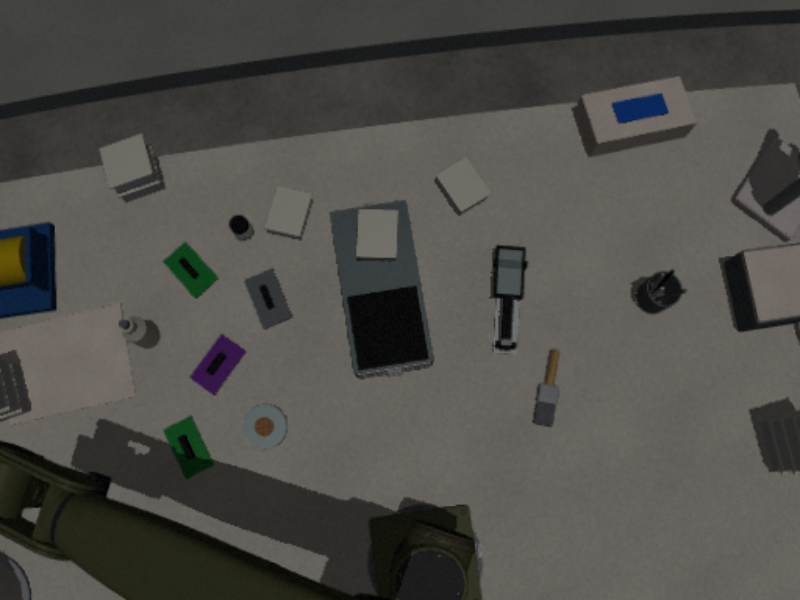

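View pics/side.png

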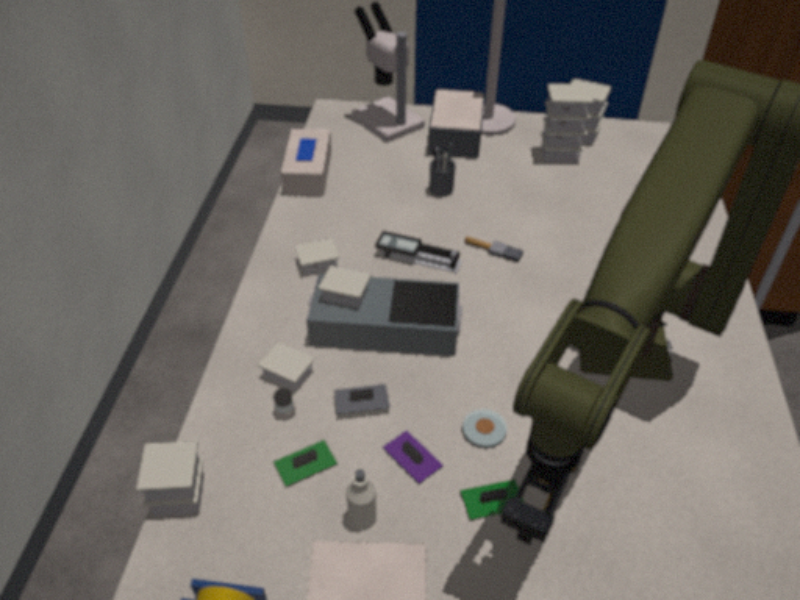

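Top view (800x600): the cover look-alikes are green (190,270), purple (218,364), green (188,447). The grey one at (268,298), native (171,191), is the cover. The mat is at (388,328), the magnifier at (508,280) with its handle running down to (505,345). The side view agrees.

```bash
cat >> h.py <<'E'
def rect(P):
    (c,wh,a)=cv2.minAreaRect(P[:,:2].astype(np.float32)*1000);
    if wh[0]<wh[1]: wh=wh[::-1];a+=90
    return np.round(np.array(c)/1000,4),np.round(wh,1),round((a+90)%180-90,1)
def tool_delta(pos,yaw_x):
    """rows units for tool pointing down with tool x axis at world yaw_x (deg)"""
    s=get_state();Rt=R.from_rotvec(s['tool_rot']);
    Rg=R.from_matrix(np.array([[np.cos(np.radians(yaw_x)),np.sin(np.radians(yaw_x)),0],[np.sin(np.radians(yaw_x)),-np.cos(np.radians(yaw_x)),0],[0,0,-1]]))
    return np.round(Rt.inv().apply(np.array(pos)-s['eef_pos'])/.03,3),np.round(np.degrees((Rt.inv()*Rg).as_rotvec())/8,3)
E
python3 - <<'E'
from h import *
import pickle
D=pickle.load(open('D.pkl','rb'))
for n in ['top','side']:
    d=D[n];c=cloud(d);g=d['frame'].astype(int);V=g.max(2);x,y,z=c[...,0],c[...,1],c[...,2]
    near=lambda cx,cy,r:(abs(x-cx)<r)&(abs(y-cy)<r)
    print(n,'bench z',np.median(z[near(.42,.15,.05)]))
    m=near(.57,.256,.075); mm=m&(V<105); print('cover',mm.sum(),rect(c[mm&(z>.012)]),'topz',np.percentile(z[m],98))
    mm=m&(V<40);print('grip dark',mm.sum(),rect(c[mm]) if mm.sum()>5 else 0,np.median(z[mm]) if mm.sum() else 0, 'V',np.percentile(V[m],[5,20,50,80]))
    m=near(.45,0,.13)&(z>.07)&(z<.11);mm=m&(V<40);print('mat',mm.sum(),rect(c[mm]),np.median(z[mm]),np.percentile(V[m],[5,50,95]))
    m=near(.62,.02,.3)&(abs(z-.088)<.008)&(abs(y)<.13);print('cab',rect(c[m]))
    m=near(.49,-.25,.16)&(z>.03)&(z<.06);print('mag',m.sum(),rect(c[m]),np.percentile(z[m],[50,95]))
print(R.from_rotvec(get_state()['tool_rot']).as_matrix().round(3))
d=grab('wrist');print(np.round(d['hand_eye'],3),d['camera_matrix'])
print(np.round(d['T'],3))
E
```

```text
top bench z 8.502462735826555e-05
cover 1819 (array([0.5763, 0.253 ]), array([143.2, 109.1]), -12.9) topz 0.04425780373704647
grip dark 83 (array([0.5814, 0.2517]), array([48.5, 41.4]), 59.5) 0.044142839150564495 V [ 46.  56.  99. 102.]
mat 2160 (array([0.4711, 0.0069]), array([156.2, 147.2]), 1.3) 0.09016131837060581 [ 7. 13. 66.]
cab (array([0.5634, 0.0125]), array([347.8, 160.3]), 1.6)
mag 889 (array([ 0.5102, -0.2495]), array([221.6,  68.4]), -13.1) [0.0407379  0.05134785]
side bench z 0.0011055040048606468
cover 566 (array([0.5774, 0.2554]), array([110. ,  68.5]), 13.8) topz 0.04533328310468232
grip dark 1 0 0.0438088754451893 V [ 62.  95. 159. 170.]
mat 406 (array([0.4676, 0.0153]), array([138. , 132.9]), 3.4) 0.09151534960672614 [ 35.  47. 110.]
cab (array([0.5579, 0.0141]), array([347.1, 172.3]), 2.1)
mag 489 (array([ 0.5083, -0.2415]), array([225.4,  74.1]), -16.3) [0.04161695 0.05154148]
[[-0.931  0.365 -0.   ]
 [ 0.365  0.931  0.   ]
 [ 0.     0.    -1.   ]]
[[ 0.    -0.963 -0.271  0.077]
 [ 1.     0.     0.     0.   ]
 [-0.    -0.271  0.963 -0.149]
 [ 0.     0.     0.     1.   ]] [[321.01144252   0.         257.50106254]
 [  0.         321.01144252 189.11190596]
 [  0.           0.           1.        ]]
[[ 0.365  0.896  0.252  0.166]
 [ 0.931 -0.351 -0.098  0.633]
 [ 0.     0.271 -0.963  0.385]
 [ 0.     0.     0.     1.   ]]
```

Run:
```python
from h import *
print(tool_delta([.577,.255,.20],194))
```

```text
(array([-14.8  ,  -6.73 ,   1.222]), array([ 0.   ,  0.   , -4.427]))
```

```bash
python3 -m handwheel '[[-7.4,-3.4,0,0,0,-2.2,0.6],[-14.8,-6.7,1.2,0,0,-4.4,0.6],[-14.8,-6.7,1.2,0,0,-4.4,0.6],[-14.8,-6.7,1.2,0,0,-4.4,0.6],[-14.8,-6.7,1.2,0,0,-4.4,0.6],[-14.8,-6.7,1.2,0,0,-4.4,0.6],[-14.8,-6.7,1.2,0,0,-4.4,0.6],[-14.8,-6.7,1.2,0,0,-4.4,0.6],[-14.8,-6.7,1.2,0,0,-4.4,0.6],[-14.8,-6.7,1.2,0,0,-4.4,0.6],[-14.8,-6.7,1.2,0,0,-4.4,0.6],[-14.8,-6.7,1.2,0,0,-4.4,0.6]]' && python3 -m handwheel '[[0,0,0,0,0,0,0.6],[0,0,0,0,0,0,0.6]]'
cat > cov.py <<'E'
from h import *
import sys
d=grab('wrist');c=cloud(d);cv2.imwrite('pics/%s.png'%sys.argv[1],d['frame'])
x,y,z=c[...,0],c[...,1],c[...,2];V=d['frame'].max(2)
n=(abs(x-.577)<.09)&(abs(y-.255)<.09)
p=n&(z>.018)&(z<.029);print('plate',rect(c[p]),np.median(z[p]))
P=c[p];print(rect(P[(np.abs(P-np.median(P,0))[:,:2]<.07).all(1)]))
g=n&(z>.038)&(z<.055);print('grip',g.sum(),rect(c[g]),np.median(z[g]))
b=n&(z<.01);print('bench',np.median(z[b]))
print([(round(r['confidence'],2),np.round(r['xy'],1),at_z(d,r['xy'],.014).round(4)) for r in spotter.mark_of('wrist','cover')[:3]])
print(get_state()['time_s'],get_state()['eef_pos'])
E
python3 cov.py w1
```

```text
time_s: 2.85
eef_pos: [0.5777, 0.255, 0.2003]
tool_rot: [0.373, -3.119, -0.0]
force: [-0.5, 0.3, 0.5]
grip_width: 0.604
gripper_force: 0.0
time_s: 3.05
eef_pos: [0.5765, 0.257, 0.2009]
tool_rot: [-0.38, 3.118, 0.0]
force: [0.6, -0.0, 0.4]
grip_width: 0.597
gripper_force: 0.0
plate (array([0.5788, 0.2547]), array([114.4,  66.1]), 15.9) 0.02350658760794172
(array([0.5788, 0.2547]), array([114.4,  66.1]), 15.9)
grip 705 (array([0.5783, 0.2546]), array([49.2, 14. ]), 15.8) 0.0453153465085816
bench 0.00048468530046763547
[(0.79, array([253.7, 176.3]), array([[0.5806, 0.2546, 0.014 ]])), (0.73, array([397.9,  86.7]), array([[0.4547, 0.3742, 0.014 ]]))]
3.15 [0.57658419 0.25700252 0.20093599]
```

View pics/w1.png

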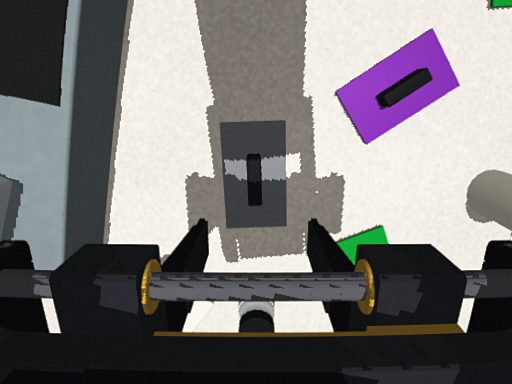

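Wrist picture (512x384): the grey cover with its black bar is at (254,178), purple at (398,87), green at (365,240). The choice is right. Plate top is 23.5 mm, bar top 45.3 mm and size 114x66, all matching the text.

Run:
```python
from h import *
print(tool_delta([.5785,.2547,.048],195.8))
```

```text
(array([-0.042, -0.09 ,  5.098]), array([ 0.001,  0.002, -0.238]))
```

```bash
python3 -m handwheel '[[-0.05,-0.1,1.5,0,0,-0.24,0.5],[-0.05,-0.1,3,0,0,-0.24,0.5],[-0.05,-0.1,4.2,0,0,-0.24,0.5],[-0.05,-0.1,4.8,0,0,-0.24,0.5],[-0.05,-0.1,5.07,0,0,-0.24,0.5],[-0.05,-0.1,5.07,0,0,-0.24,0.5],[-0.05,-0.1,5.07,0,0,-0.24,0.5]]' && python3 -m handwheel '[[0,0,0,0,0,0,0],[0,0,0,0,0,0,0],[0,0,0,0,0,0,0],[0,0,0,0,0,0,0],[0,0,0,0,0,0,0],[0,0,0,0,0,0,0],[0,0,0,0,0,0,0]]' 30
```

```text
time_s: 3.85
eef_pos: [0.581, 0.254, 0.0509]
tool_rot: [-0.429, 3.109, 0.001]
force: [0.1, 0.1, -0.0]
grip_width: 0.501
gripper_force: 0.0
time_s: 4.55
eef_pos: [0.5795, 0.2534, 0.0488]
tool_rot: [-0.429, 3.112, 0.0]
force: [-1.0, 0.3, 1.9]
grip_width: 0.141
gripper_force: 30.0
```

```bash
python3 -m handwheel '[[0,0,-0.2,0,0,0,0],[0,0,-0.6,0,0,0,0],[0,0,-1.5,0,0,0,0],[0,0,-3,0,0,0,0],[0,0,-4.5,0,0,0,0],[0,0,-6,0,0,0,0],[0,0,-6,0,0,0,0],[0,0,-6,0,0,0,0]]'
python3 - <<'E'
from h import *
print(tool_delta([.47,.13,.23],181.5))
E
```

```text
time_s: 5.35
eef_pos: [0.5803, 0.2535, 0.2313]
tool_rot: [-0.429, 3.108, 0.001]
force: [-1.0, 0.6, -1.9]
grip_width: 0.146
gripper_force: 30.0
(array([ 4.653, -2.969,  0.022]), array([0.005, 0.03 , 1.775]))
```

```bash
python3 -m handwheel '[[1.5,-1,0,0,0,0.6,0],[3,-2,0,0,0,1.2,0],[4,-2.6,0,0,0,1.8,0],[4.65,-3,0,0,0,1.8,0],[4.65,-3,0,0,0,1.8,0],[4.65,-3,0,0,0,1.8,0],[4.65,-3,0,0,0,1.8,0]]'
python3 - <<'E'
from h import *
import pickle
d=grab('wrist');c=cloud(d);cv2.imwrite('pics/w2.png',d['frame']);pickle.dump(d,open('w2.pkl','wb'))
x,y,z=c[...,0],c[...,1],c[...,2];V=d['frame'].max(2)
print(get_state()['eef_pos'])
n=(abs(y)<.12)&(abs(x-.47)<.15)&(abs(z-.09)<.01)
print('V',np.percentile(V[n],[5,50,95]));m=n&(V<45);print('mat',m.sum(),rect(c[m]),np.median(z[m]))
D=pickle.load(open('D.pkl','rb'))
print('marks',at_z(D['top'],[246.9,209.7],.09),at_z(D['side'],[272.3,192.7],.09),[at_z(d,r['xy'],.09) for r in spotter.mark_of('wrist','mat')[:2]])
n=(abs(x-.578)<.09)&(abs(y-.255)<.07)&(z>.013)&(z<.024);print('tray',n.sum(),rect(c[n]),np.median(z[n]))
# held cover
n=(abs(x-.47)<.09)&(abs(y-.13)<.06)&(z>.17)&(z<.25);print('held z',np.percentile(z[n],[5,20,50,80,95])); p=n&(abs(z-np.median(z[n]))<.004);print(rect(c[p]))
E
```

```text
time_s: 6.05
eef_pos: [0.4696, 0.1293, 0.2277]
tool_rot: [0.036, -3.14, 0.0]
force: [0.1, -0.4, -1.5]
grip_width: 0.144
gripper_force: 30.0
[0.46976278 0.12940374 0.22789906]
V [ 19.  34. 167.]
mat 21091 (array([0.4705, 0.0123]), array([148.8, 139.9]), 1.6) 0.09033085804543844
marks [[0.47153901 0.01204548 0.09      ]] [[0.46357337 0.00709341 0.09      ]] [array([[0.47030294, 0.01048823, 0.09      ]])]
tray 569 (array([0.5654, 0.2506]), array([84.5, 62.4]), 16.5) 0.018019708731524475
held z [0.20148064 0.20205923 0.20270956 0.21783169 0.22823051]
(array([0.4687, 0.1296]), array([113.4,  66.5]), 1.4)
```

View pics/w2.png

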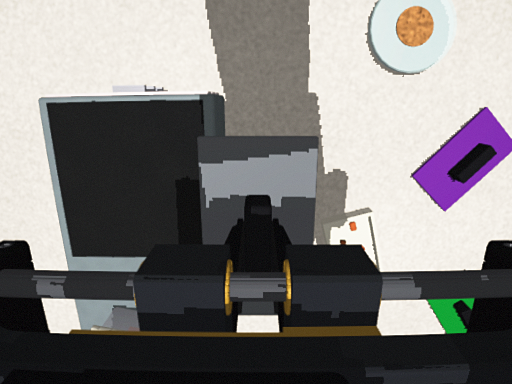

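Mat (centre about pixel (125,175)) measured at (0.4705, 0.0123, 0.0903), size 149x140. The held cover is level at (258,200), and the open tray is partly visible at (350,230).

Run:
```python
from h import *
print(tool_delta([.4716,.0121,.125],181.6))
```

```text
(array([ 0.03 , -3.911,  3.436]), array([-0.001, -0.008, -0.031]))
```

```bash
python3 -m handwheel '[[0,-1.3,0,0,0,0,0],[0,-2.6,0,0,0,0,0],[0,-3.5,0.8,0,0,0,0],[0,-3.9,1.8,0,0,0,0],[0,-3.9,2.7,0,0,0,0],[0,-3.9,3.1,0,0,0,0],[0,-3.9,3.3,0,0,0,0],[0,-3.9,3.4,0,0,0,0],[0,-3.9,3.44,0,0,0,0],[0,-3.9,3.44,0,0,0,0]]'
```

```text
time_s: 7.15
eef_pos: [0.473, 0.0122, 0.1265]
tool_rot: [-0.037, 3.139, -0.0]
force: [0.9, 0.2, -0.3]
grip_width: 0.15
gripper_force: 30.0
```

```bash
python3 -m handwheel '[[0,0,0.03,0,0,0,0],[0,0,0.06,0,0,0,0],[0,0,0.06,0,0,0,0],[0,0,0.06,0,0,0,0]]'
```

```text
time_s: 7.55
eef_pos: [0.4729, 0.012, 0.1247]
tool_rot: [-0.036, 3.14, 0.0]
force: [-1.0, 1.3, 5.5]
grip_width: 0.144
gripper_force: 30.0
```

```bash
python3 -m handwheel '[[0,0,0,0,0,0,0.4],[0,0,0,0,0,0,0.4],[0,0,0,0,0,0,0.4],[0,0,0,0,0,0,0.4],[0,0,-0.8,0,0,0,0.4],[0,0,-2,0,0,0,0.4],[0,0,-3.5,0,0,0,0.4],[0,0,-4.3,0,0,0,0.4],[-1,1.5,-4.3,0,0,0,0.4],[-2,3,-4.3,0,0,0,0.4],[-3,4.5,-4.3,0,0,0,0.4],[-3.3,6,-4.3,0,0,0,0.4]]' && python3 -m handwheel '[[0,0,0,0,0,0,0.6],[0,0,0,0,0,0,0.6],[0,0,0,0,0,0,0.6]]'
cat > look.py <<'E'
from h import *
import sys
d=grab('wrist');c=cloud(d);cv2.imwrite('pics/%s.png'%sys.argv[1],d['frame'])
x,y,z=c[...,0],c[...,1],c[...,2];V=d['frame'].max(2)
print(get_state()['eef_pos'])
n=(abs(x-.578)<.09)&(abs(y-.255)<.07);t=n&(z>.0155)&(z<.021);print('tray',t.sum(),rect(c[t]),np.median(z[t]))
n=(abs(x-.471)<.09)&(abs(y-.012)<.08);p=n&(abs(z-.0993)<.0035);print('cover',p.sum(),rect(c[p]),np.median(z[p]));g=n&(abs(z-.121)<.006);print('grip',rect(c[g]),np.median(z[g]))
E
python3 look.py w3
```

```text
time_s: 8.75
eef_pos: [0.5667, 0.1882, 0.2522]
tool_rot: [-0.034, 3.141, -0.001]
force: [0.2, -1.1, 0.4]
grip_width: 0.398
gripper_force: 0.0
time_s: 9.05
eef_pos: [0.5649, 0.1863, 0.2522]
tool_rot: [0.035, -3.141, 0.001]
force: [-0.1, 0.5, -0.0]
grip_width: 0.576
gripper_force: 0.0
[0.56495229 0.18592283 0.25240395]
tray 938 (array([0.5793, 0.2546]), array([110.9,  62.5]), 16.3) 0.018496279139202598
cover 7480 (array([0.4721, 0.0127]), array([114.1,  67.6]), 1.5) 0.09936560823711826
grip (array([0.4719, 0.0132]), array([49.7, 15.3]), 0.4) 0.12103056914203525
```

View pics/w3.png

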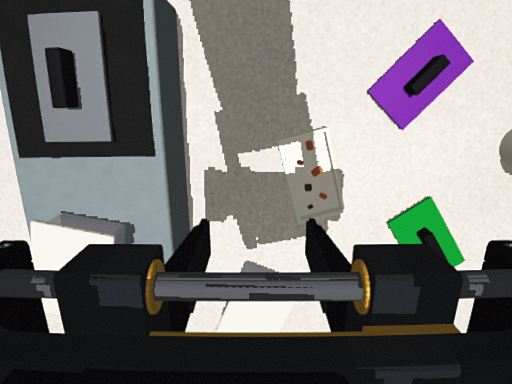

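Cover lies right way up in the middle of the mat (72,78). The open tray is at (312,175), with its rim at 18.5 mm and size 111x62.5. Now the magnifier.

Run:
```python
from h import *
print(tool_delta([.46,-.24,.24],167))
```

```text
(array([  3.804, -14.119,   0.42 ]), array([-0.003, -0.002,  1.78 ]))
```

```bash
python3 -m handwheel '[[0.4,-1.4,0,0,0,0.2,0.6],[0.8,-2.8,0,0,0,0.4,0.6],[1.2,-4.4,0,0,0,0.6,0.6],[1.6,-6,0,0,0,0.8,0.6],[2,-7.6,0,0,0,1,0.6],[2.4,-9.2,0,0,0,1.2,0.6],[2.8,-10.8,0,0,0,1.4,0.6],[3.2,-12.2,0.2,0,0,1.6,0.6],[3.6,-13.4,0.4,0,0,1.8,0.6],[3.8,-14.1,0.4,0,0,1.8,0.6],[3.8,-14.1,0.4,0,0,1.8,0.6],[3.8,-14.1,0.4,0,0,1.8,0.6]]' && python3 -m handwheel '[[0,0,0,0,0,0,0.6],[0,0,0,0,0,0,0.6],[0,0,0,0,0,0,0.6]]'
python3 - <<'E'
from h import *
d=grab('wrist');c=cloud(d);cv2.imwrite('pics/w4.png',d['frame'])
x,y,z=c[...,0],c[...,1],c[...,2]
print(get_state()['eef_pos'],np.degrees(np.arctan2(*R.from_rotvec(get_state()['tool_rot']).as_matrix()[[1,0],0])))
n=(abs(x-.5)<.16)&(abs(y+.25)<.07)
print(np.histogram(z[n],np.arange(0,.07,.004)))
for a,b in [(.037,.0445),(.0455,.053),(.037,.053)]:
    p=n&(z>a)&(z<b);print(a,p.sum(),rect(c[p]),np.median(z[p]))
print([(round(r['confidence'],2),at_z(d,r['xy'],.03)) for r in spotter.mark_of('wrist','magnifier')[:2]])
E
```

```text
time_s: 10.3
eef_pos: [0.4601, -0.2391, 0.2408]
tool_rot: [0.362, 3.12, 0.001]
force: [0.8, 1.1, 0.3]
grip_width: 0.598
gripper_force: 0.0
time_s: 10.6
eef_pos: [0.4612, -0.2377, 0.2407]
tool_rot: [0.356, 3.121, -0.0]
force: [0.2, -0.0, 0.1]
grip_width: 0.6
gripper_force: 0.0
[ 0.4611571  -0.23778822  0.24066347] 166.98010303111928
(array([11353,  2038,    50,   108,   307,    93,    14,   242,    57,
        2314,   832,   519,  1327,     0,     0,     0,     0]), array([0.   , 0.004, 0.008, 0.012, 0.016, 0.02 , 0.024, 0.028, 0.032,
       0.036, 0.04 , 0.044, 0.048, 0.052, 0.056, 0.06 , 0.064, 0.068]))
0.037 3058 (array([ 0.5473, -0.2527]), array([79.9, 62.1]), -12.2) 0.03868820965559916
0.0455 1829 (array([ 0.4548, -0.2327]), array([109.5,  20.1]), -13.1) 0.048475303748910126
0.037 4892 (array([ 0.4938, -0.2414]), array([189.5,  62. ]), -12.0) 0.04185618110870201
[(0.69, array([[ 0.56106286, -0.25979332,  0.03      ]]))]
```

View pics/w4.png

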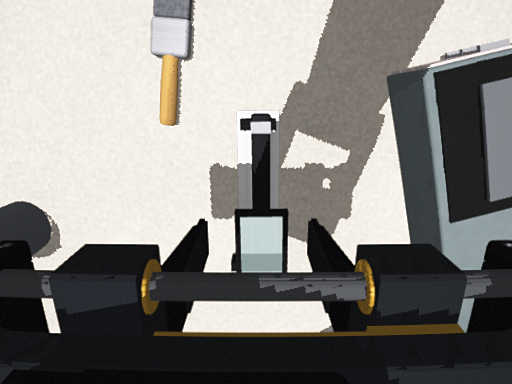

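Magnifier: frame at (262,240), handle (262,165) running up to (258,125), towards the robot. Handle top measures 48.5 mm and 110x20 mm, as described.

Run:
```python
from h import *
print(tool_delta([.4646,-.2349,.042],167.4))
```

```text
(array([-0.089,  0.124,  6.622]), array([-0.   ,  0.001, -0.053]))
```

```bash
python3 -m handwheel '[[-0.1,0.12,1.5,0,0,-0.05,0.5],[-0.1,0.12,3,0,0,-0.05,0.5],[-0.1,0.12,4.5,0,0,-0.05,0.5],[-0.1,0.12,5.6,0,0,-0.05,0.5],[-0.1,0.12,6.3,0,0,-0.05,0.5],[-0.1,0.12,6.6,0,0,-0.05,0.5],[-0.1,0.12,6.6,0,0,-0.05,0.5],[-0.1,0.12,6.6,0,0,-0.05,0.5]]' && python3 -m handwheel '[[0,0,0,0,0,0,0],[0,0,0,0,0,0,0],[0,0,0,0,0,0,0],[0,0,0,0,0,0,0],[0,0,0,0,0,0,0],[0,0,0,0,0,0,0]]' 45
```

```text
time_s: 11.5
eef_pos: [0.4656, -0.2361, 0.0438]
tool_rot: [0.347, 3.121, -0.001]
force: [-0.0, -0.5, 1.3]
grip_width: 0.503
gripper_force: 0.0
time_s: 12.1
eef_pos: [0.4649, -0.2358, 0.0431]
tool_rot: [0.347, 3.122, -0.0]
force: [-1.1, 1.1, 3.5]
grip_width: 0.207
gripper_force: 45.0
```

```bash
python3 -m handwheel '[[0,0,-0.2,0,0,0,0],[0,0,-0.6,0,0,0,0],[0,0,-1.4,0,0,0,0],[0,0,-2.6,0,0,0,0],[0,0,-4,0,0,0,0],[0,0,-5.4,0,0,0,0],[0,0,-6.6,0,0,0,0],[0,0,-7,0,0,0,0],[0,0,-7,0,0,0,0],[0,0,-7,0,0,0,0]]'
cat > mag.py <<'E'
from h import *
import sys
s=get_state();d=grab('wrist');d['T']=np.array(d['hand_eye']);c=cloud(d)  # tool coords
cv2.imwrite('pics/%s.png'%sys.argv[1],d['frame'])
x,y,z=c[...,0],c[...,1],c[...,2];ok=d['range_z']>0
n=ok&(abs(y)<.05)&(z>-.02)&(z<.04)&(x>-.17)&(x<.09)
print(s['eef_pos'],np.histogram(z[n],np.arange(-.02,.041,.004))[0])
def plane(P):
    A=np.c_[P[:,:2],np.ones(len(P))];k=np.ones(len(P),bool)
    for _ in range(5):
        w=np.linalg.lstsq(A[k],P[k,2],rcond=None)[0];e=A@w-P[:,2];k=abs(e)<.002
    return w.round(4),k.sum(),P[k]
for nm,m in [('handle',n&(x>.015)),('frame',n&(x<-.052)&(z<.02))]:
    if m.sum()<20: print(nm,m.sum());continue
    w,k,P=plane(c[m]);print(nm,k,'plane dz/dx,dz/dy,z0',w,'tilt deg',np.degrees(w[:2]).round(2),rect(P),'x range',P[:,0].min(),P[:,0].max(),'y',P[:,1].min(),P[:,1].max(),np.median(P[:,2]))
E
python3 mag.py w5
```

```text
time_s: 13.1
eef_pos: [0.4638, -0.2352, 0.2505]
tool_rot: [-0.347, -3.12, -0.002]
force: [0.4, 0.5, -2.4]
grip_width: 0.207
gripper_force: 45.0
[ 0.46379035 -0.23521863  0.25053756] [ 160  156  158 7214  405  307  157  170   53   24    8    0    0    0
    0]
handle 4563 plane dz/dx,dz/dy,z0 [-0.0056 -0.0015 -0.0052] tilt deg [-0.32 -0.09] (array([0.0401, 0.0001]), array([50.1, 20.9]), 0.0) x range 0.015007769660033657 0.06510263543627828 y -0.010393928415774023 0.01054475184279781 -0.005464741100137921
frame 0
```

View pics/w5.png

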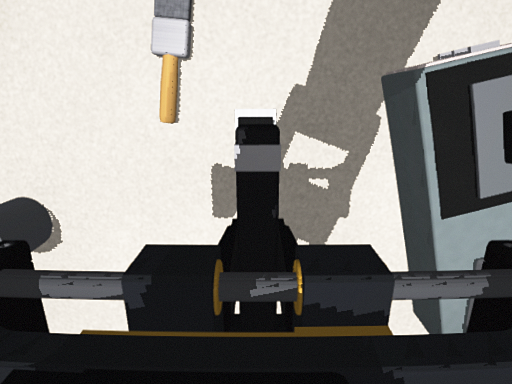

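Held straight: handle (258,165) lies along tool x, tilt under 0.4°, and the far end at tool x = 65 mm puts the lens centre at x = -100 mm.

Run:
```python
from h import *
print(tool_delta([.4834,.2267,.20],196.2))
```

```text
(array([ 2.729, 15.157,  1.69 ]), array([ 0.019, -0.027, -3.612]))
```

```bash
python3 -m handwheel '[[0.1,0.6,0,0,0,-0.1,0],[0.3,1.8,0,0,0,-0.4,0],[0.6,3.2,0,0,0,-0.8,0],[0.8,4.7,0,0,0,-1.2,0],[1.1,6.2,0,0,0,-1.6,0],[1.4,7.7,0,0,0,-2,0],[1.7,9.2,0,0,0,-2.4,0],[1.9,10.7,0,0,0,-2.8,0],[2.2,12.2,0,0,0,-3.2,0],[2.5,13.6,0,0,0,-3.5,0],[2.65,14.7,0,0,0,-3.6,0],[2.73,15.15,0,0,0,-3.61,0]]' && python3 -m handwheel '[[0,0,0,0,0,0,0],[0,0,0,0,0,0,0],[0,0,0,0,0,0,0]]'
python3 mag.py w6
cat > fin.py <<'E'
from h import *
for _ in range(3):
    s=get_state();d=cams.get_image('wrist')
    print(tool_delta([.4834,.2267,.0515],196.2))
for n in ['top','side']:
    d=grab(n);cv2.imwrite('pics/fin_%s_%.1f.png'%(n,s['time_s']),cv2.resize(d['frame'][130:320,70:340],(800,563)));c=cloud(d);x,y,z=c[...,0],c[...,1],c[...,2]
    zt=s['eef_pos'][2]-.0134+.012
    m=(abs(x-.5793)<.08)&(abs(y-.2546)<.06)&(abs(z-zt)<.008);m&=z>.025
    print(n,m.sum(),rect(c[m]) if m.sum()>9 else '',np.median(z[m]),'expect',zt)
E
python3 fin.py
```

```text
time_s: 14.35
eef_pos: [0.4832, 0.2278, 0.2494]
tool_rot: [0.446, -3.105, 0.001]
force: [0.0, -0.4, -1.8]
grip_width: 0.209
gripper_force: 45.0
time_s: 14.65
eef_pos: [0.4845, 0.2243, 0.2519]
tool_rot: [0.439, -3.11, 0.001]
force: [-0.3, 0.0, -2.2]
grip_width: 0.209
gripper_force: 45.0
[0.48453826 0.22431669 0.25191647] [ 148  162  150 7237  394  300  165  164   49   29    6    0    0    0
    0]
handle 4553 plane dz/dx,dz/dy,z0 [-0.0053 -0.0017 -0.0053] tilt deg [-0.3 -0.1] (array([0.0399, 0.0003]), array([49.9, 21. ]), -0.2) x range 0.015005575692309758 0.064893185659528 y -0.010261467258829725 0.010759305765672852 -0.005488816800346491
frame 0
(array([0.021, 0.087, 6.699]), array([-0.002, -0.001, -0.016]))
(array([0.025, 0.083, 6.704]), array([-0.001,  0.001, -0.015]))
(array([0.029, 0.078, 6.707]), array([-0.001,  0.002, -0.014]))
top 120 (array([0.6303, 0.2642]), array([62.2, 21.1]), -66.9) 0.25000428495500904 expect 0.25120604544012054
side 658 (array([0.5682, 0.2488]), array([132.7,  70.4]), 16.3) 0.24995199320100203 expect 0.25120604544012054
```

```bash
python3 -m handwheel '[[0.02,0.05,1,0,0,0,0],[0.02,0.05,2.2,0,0,0,0],[0.02,0.05,3.4,0,0,0,0],[0.02,0.05,4.6,0,0,0,0],[0.02,0.05,5.5,0,0,0,0],[0.02,0.05,6.1,0,0,0,0],[0.02,0.05,6.4,0,0,0,0],[0.02,0.05,6.6,0,0,0,0],[0.02,0.05,6.6,0,0,0,0],[0.02,0.05,6.6,0,0,0,0],[0.02,0.05,6.6,0,0,0,0]]'; python3 fin.py; ls pics
python3 - <<'E'
from h import *
d=grab('wrist');c=cloud(d);x,y,z=c[...,0],c[...,1],c[...,2]
n=(abs(x-.58)<.09)&(abs(y-.255)<.07);t=n&(z>.0155)&(z<.021);print('tray seen',t.sum())
h=(d['range_z']>0)&(abs(x-.45)<.06)&(abs(y-.22)<.05)&(z>.052)&(z<.062);print('handle top',h.sum(),rect(c[h]),np.median(z[h]))
b=(abs(x-.4)<.1)&(abs(y-.2)<.1)&(z<.01);print('bench',np.median(z[b]))
E
```

```text
time_s: 16.05
eef_pos: [0.4845, 0.2273, 0.0559]
tool_rot: [-0.442, 3.108, 0.001]
force: [0.2, 0.9, -0.3]
grip_width: 0.207
gripper_force: 45.0
(array([ 0.039, -0.008,  0.143]), array([ 0.001,  0.016, -0.002]))
(array([ 0.033, -0.008,  0.137]), array([ 0.001,  0.013, -0.002]))
(array([ 0.027, -0.008,  0.129]), array([ 0.001,  0.01 , -0.002]))
top 183 (array([0.6176, 0.2626]), array([63.5, 37.2]), -75.5) 0.052140028408061756 expect 0.054199259676658756
side 563 (array([0.5677, 0.2509]), array([131.9,  69.4]), 16.3) 0.052381587765413906 expect 0.054199259676658756
fin_side_14.8.png
fin_side_16.1.png
fin_top_14.8.png
fin_top_16.1.png
side.png
top.png
w1.png
w2.png
w3.png
w4.png
w5.png
w6.png
tray seen 0
handle top 6664 (array([0.4654, 0.2238]), array([93.9, 36. ]), 7.6) 0.06035663047644113
bench 0.0005098190661401991
```

```bash
python3 -m handwheel '[[0.01,0,0.03,0,0,0,0],[0.01,0,0.05,0,0,0,0],[0.01,0,0.05,0,0,0,0],[0.01,0,0.05,0,0,0,0],[0.01,0,0.05,0,0,0,0],[0.01,0,0.05,0,0,0,0]]'; python3 fin.py; mv pics/fin_side_16.[6-9].png pics/fs.png || ls pics
```

```text
time_s: 16.95
eef_pos: [0.4833, 0.2269, 0.0531]
tool_rot: [0.442, -3.11, 0.0]
force: [0.5, -0.4, -0.7]
grip_width: 0.206
gripper_force: 45.0
(array([-0.001, -0.006,  0.052]), array([-0.   , -0.   , -0.002]))
(array([ 0.   , -0.007,  0.053]), array([ 0.   ,  0.   , -0.002]))
(array([-0.001, -0.007,  0.052]), array([-0.   , -0.   , -0.002]))
top 171 (array([0.6179, 0.2623]), array([62.9, 34.2]), -74.7) 0.0498050530553118 expect 0.05168531946010432
side 567 (array([0.5677, 0.2512]), array([130.5,  69.8]), 16.1) 0.05043923720678101 expect 0.05168531946010432
fin_side_14.8.png
fin_side_16.1.png
fin_side_17.1.png
fin_top_14.8.png
fin_top_16.1.png
fin_top_17.1.png
side.png
top.png
w1.png
w2.png
w3.png
w4.png
w5.png
w6.pngmv: cannot stat 'pics/fin_side_16.[6-9].png': No such file or directory
```

Underside is at about 0.038 to 0.0395, so 20 to 21 mm above the rim. One last look before I hand in.

View pics/fin_side_17.1.png

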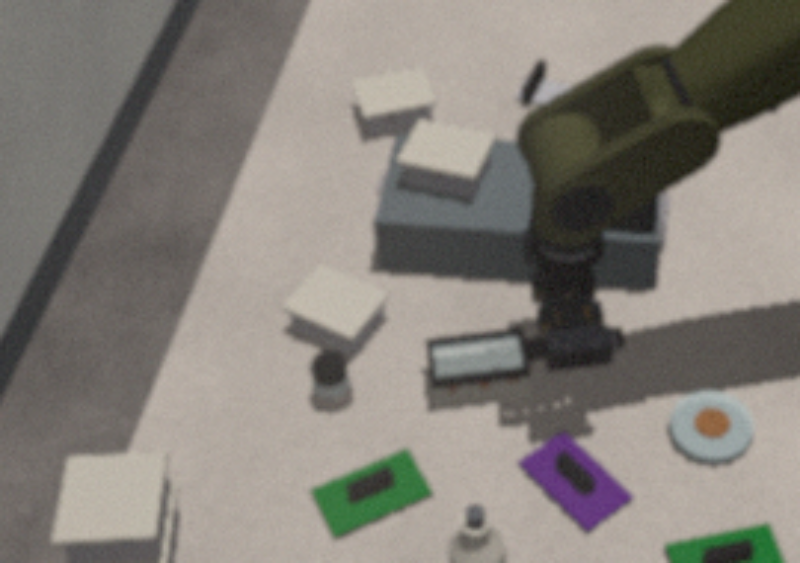

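The magnifier frame (478,358) hangs squarely over the tray, level and clear of it. The other things are undisturbed.

```bash
python3 -c "
from plant import job;print(job.job_done())"
```

```text
the job is handed in; nothing more can be done
None
```

The job is handed in at about 17 s: the cover lies right way up within about 2 mm of the mat's centre, and the magnifier is held level and in line over the open tray, about 20 mm above its rim.

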